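# Shut the collet tray, then hold the sprung headstock cover at the red marker

### The job

The collets are loaded, so close up the headstock: first push the collet tray fully home while the cover is still down. Then lift the sprung cover, which has a bakelite grip at its front, until its brass pointer pin stands opposite the red bead on the arc, and hold it still there so that the tension screw can be set: finish while still holding it up, for the cover snaps shut if let go. Do not shift the red bead, and leave the loose things on the bench where they are.

Things in the scene. Friction and masses are not known exactly. Their poses are not given: they have to be found in the camera images.
- headstock: green cast casing, fixed, 160 (x) x 375 (y) x 122 high mm; origin at the centre of its underside, its -x faces the robot. Its +y half is the bay under the sprung cover, its -y half holds the collet tray. An arc of bar, 113 mm radius about the hinge, stands beyond the cover's +y edge. A round brown knob, 48 mm across and 34 mm high, not needed here, is on top of the tray half
- tray (a joint): collet tray under the -y half: 0 = fully home, positive = pulled out along the headstock's -x (m; starts 0.04 to 0.07). Front panel 180 wide, 64 high mm, centre 74 mm above the bench and 85 mm to the -y side of the headstock's centre; at 0 its outer face is 90 mm in front of that centre. Moves with 2 to 3 N, stays where left, stops dead at 0
- tray_knob (a point): centre of the flat outer end of the tray's round brown bakelite knob (28 mm diameter, axis along the headstock's x, on a stem, its end 30 mm out from the front panel), 78 mm above the bench; moves with the tray
- cover (a joint): sprung grey cover, plate 152 x 150 x 8 mm hinged along the back edge of its bay (axis parallel to the headstock's y, 75 mm behind its centre, 122 mm above the bench): 0 = shut (level), positive = front edge raised (rad), limit 1.3. Spring and weight pull it shut: 5 N upward at the grip starts it, up to 12 N holds it; it does not stay up by itself
- cover_grip (a point): brown bakelite grip fixed to the cover: round bar 22 mm diameter, 44 mm long, parallel to the hinge, on a steel stem 14 mm wide at the middle of the cover's front edge; this point is its centre. Cover shut: 125 mm above the bench, 195 mm forward of the hinge line, 3 mm above it. Free space at both ends, below and in front; held by its end faces it can turn between the fingers
- cover_pointer (a point): tip of the brass pointer pin (8 mm diameter, sticking out from the cover's +y edge; this point is 3 mm beyond its end), 95 mm forward of the hinge line and 6 mm up when shut; swings with the cover and coincides with marker_bead at the marked angle
- marker (a joint): angle of the red marker's arm about the same hinge axis, same zero and sense as cover (rad; 0.45 to 0.85): the cover is at the mark when cover equals it. Stiff, but can be pushed out of place
- marker_bead (a point): the point 3 mm beside the red bead's face towards the cover, on the bead's axis (bead: red cylinder 20 mm diameter, 16 mm long, on a thin steel arm just beyond the cover's +y edge, 95 mm from the hinge)
- bocal_blank: bent nickel tube lying on the bench, about 250 x 100 mm, 12 mm thick; origin near its middle on the underside; leave alone
- collet: loose steel collet standing on the bench, 44 mm across, 50 mm high; origin at the centre of its underside; leave alone
- expansion_plug: tapered brass plug standing on the bench, 32 mm across, 70 mm high; origin at the centre of its underside; leave alone
- oil_bottle: yellow oil bottle standing, 48 mm across, 110 mm high; origin at the centre of its underside; leave alone
- mallet: hammer with a pale wooden handle lying on the bench; origin at its underside; leave alone
- cork_block: cork block 70 x 50 x 30 mm; origin at the centre of its underside; leave alone

How it is judged:
By the outcome, as a careful person would: the job done as asked, in the order asked, and still so for the second after the job is handed in, while the arm keeps its last pose, push and grip.
It also fails if it takes over 54 s, if anything falls off the work surface, if the arm or the gripper's body presses on something with over 40 N, if the wrist force passes 120 N, or if a joint passes its speed limit or range.

### The arm

A 6-joint arm with a two-finger parallel gripper is mounted at the origin on the work surface. World frame = base frame: x ahead of the robot, y to its left, z up, the work surface at z = 0. Lengths are in mm, angles in rad, forces in N, time in s.
With the tool pointing down it reaches from about 300 to 775 mm from the base axis. Payload 14.6 kg.
Tool frame: the origin (TCP) lies on the mounting face of the last link; the fingertips stand 199 mm ahead of it and the grasp point (between the pads) lies 180 mm ahead of it; z points along the fingers, y is the line along which they close (so a half turn about z gives the same grasp; the last joint's range is limited). The gripper opens to 94 mm and grips with 3 to 60 N. Pads are 16 mm wide; open, the fingers measure 119 mm over their backs; the gripper's body (75 mm by 177 mm) begins 78 mm behind the grasp point.
Start: joints at [-1.222, 0.3, 1.521, -0, 1.321, -0.067], TCP at [222.15, -503.131, 404.646] pointing down, gripper open.
Joint ranges: [-3.03, 3.03], [-0.79, 2.21], [0.23, 2.52], [-1.04, 4.18], [0, 3.07], [-2.55, 2.55]. Speed limits (rad/s): [2.22, 2.22, 2.57, 3.14, 3.14, 3.14].

### API

Orientations are given as [roll, pitch, yaw] about the fixed x, y, z axes, in that order (R = Rz(yaw) Ry(pitch) Rx(roll)).
In Python, from cell import manip gives the robot as it stands. The module is installed in compiled form; this text tells all that it offers.
- The arm moves only by the shell command python3 -m creep 'ROWS' [FORCE]. ROWS is a JSON object of lists of equal length, an entry for each row: "slide": the shift along the world's x, y, z in cm, a list of three; "turn": the turn about the world's z in rad; "claw": the opening, from 0 (shut) to 1 (fully open). A call has 1 to 8 rows; each row shifts and turns the commanded pose from where the row before left it; what a row does not reach is not made up. A row lasts 1/8 s, in which the tool goes at most 62.5 mm and 10.7 degrees, less where a joint would pass 70% of its speed; a pose out of reach is approached as far as the arm can. A call with a gripper value outside its range is refused whole. The fingers move at their own pace and stop on an object; FORCE is the grip in N (left out, the last holds). Time passes only in rows, so rows that do not move let the fingers close. It gives the time, the measured TCP pose, the force, the opening and the grip force at its end, in the units of the state.
- manip.read_state(): the state, without advancing time (a new reading comes with each control period).
- manip.camera(name): name is "scene" or "top"; returns (picture, depth): 384x512x3 uint8, red, green, blue; 384x512 float32, mm along the optical axis (not along the pixel's ray), 0 where there is no reading.
- manip.calibration(name): a dict with "intrinsics" (3x3 intrinsics, pixels), "pose" (4x4, takes a point from camera to world coordinates). Camera axes: x right, y up, looking along -z (the intrinsics and any distortion apply to the point x, -y, -z); pixel columns grow to the right and rows downward; lengths in mm; the calibration is good to about 2 mm. A picture is of the moment at which its call begins. calibration takes no time and is no camera call.
- manip.sign_off(): hands the job in; it is judged then, once.
Trained networks look in the newest picture that a camera, given by its name, has taken for a name from the list of things; names that differ only in an ending like _2 or _b are one class to them, and where a whole thing is asked for, a point or a joint stands for the part that bears it (a point fixed in the world has none). Each returns a list of dicts, best first, with "score" (0 to 1); they miss things now and then, are a little off and sometimes report something else, mostly with a low value. They report only what shows in the picture. A call takes as long as a camera call.
- manip.cut_out(query, camera): "mask" (384x512 bool, what is visible of it) and "position" ([column, row] in pixels, amid what is visible of it).
The state is a dict: "clock": time; "joints": joint angles; "qd": joint speeds; "effort": joint torques, N m; "eef_pos": TCP position; "eef_rot": TCP orientation; "wrist_force": force on the tool from outside, world axes, zero at the start; "moment": the same for the moment, N m; "finger_gap": finger opening in mm; "finger_force": force on a finger pad.
Only numpy, scipy, OpenCV 4.12 (cv2) and the standard library are available. Lean on these libraries where they do the work, as an engineer would, in place of code of your own. Each camera call takes 0.05 s, during which the arm holds its last target. There are 200 camera calls.

## Working session

There is one attempt and no reset: what is moved stays moved. The work goes in short steps, Python scripts to look and compute and a shell command to move; the robot and the scene stay as the last step left them, time stands still between calls to the robot, and variables do not carry over. Pictures are saved under pics/ and viewed, at most 10 in all, crops included, and the job is handed in when it is done.

```bash
mkdir -p pics
cat > h.py <<'E'
import numpy as np, cv2
from cell import manip
def world(name,uv,depth):
    c=manip.calibration(name);K=np.array(c["intrinsics"]);T=np.array(c["pose"])
    uv=np.atleast_2d(uv).astype(float);d=np.atleast_1d(depth)
    x=(uv[:,0]-K[0,2])/K[0,0]*d;y=(uv[:,1]-K[1,2])/K[1,1]*d
    return np.c_[x,-y,-d]@T[:3,:3].T+T[:3,3]
def maskpts(name,m,dep):
    r,c=np.nonzero(m&(dep>0));return world(name,np.c_[c,r],dep[r,c])
E
python3 - <<'E'
from h import *
print(manip.calibration("scene"),manip.calibration("top"))
ims=[]
for n in("scene","top"):
    p,d=manip.camera(n);np.savez(f"{n}.npz",p=p,d=d);cv2.imwrite(f"pics/{n}1.png",p[:,:,::-1])
    for q in("headstock","tray","tray_knob","cover","cover_grip","cover_pointer","marker_bead","marker","oil_bottle","collet","expansion_plug","mallet","cork_block","bocal_blank"):
        for r in manip.cut_out(q,n)[:1]:
            P=maskpts(n,r["mask"],d)
            if len(P):print(n,q,round(r["score"],2),np.round(r["position"]),r["mask"].sum(),np.round(np.median(P,0)),np.round(np.percentile(P,3,axis=0)),np.round(np.percentile(P,97,axis=0)))
print(manip.read_state())
E
```

```text
{'intrinsics': array([[388.98996868,   0.        , 258.49853864],
       [  0.        , 388.98996868, 184.4310186 ],
       [  0.        ,   0.        ,   1.        ]]), 'pose': array([[ 5.76355234e-01, -6.01540779e-01,  5.53139526e-01,
         1.18566136e+03],
       [ 8.17174598e-01,  4.29501988e-01, -3.84387459e-01,
        -4.53223163e+02],
       [-6.34979416e-03,  6.73555294e-01,  7.39109563e-01,
         9.40066190e+02],
       [ 0.00000000e+00,  0.00000000e+00,  0.00000000e+00,
         1.00000000e+00]])} {'intrinsics': array([[357.2208078 ,   0.        , 253.89136871],
       [  0.        , 357.2208078 , 190.50808125],
       [  0.        ,   0.        ,   1.        ]]), 'pose': array([[ 1.42225181e-02,  9.93394978e-01, -1.13860164e-01,
         4.54285410e+02],
       [-9.99709482e-01,  1.63434389e-02,  1.77156245e-02,
         1.37090457e+01],
       [ 1.94594790e-02,  1.13575125e-01,  9.93338824e-01,
         1.05651735e+03],
       [ 0.00000000e+00,  0.00000000e+00,  0.00000000e+00,
         1.00000000e+00]])}
scene headstock 0.85 [290. 219.] 11163 [731. -41. 122.] [ 57
[... 2452 characters left out ...]
clock': 1.5, 'joints': array([-1.22159307e+00,  2.99888091e-01,  1.52097308e+00, -1.50504098e-05,
        1.32070291e+00, -6.65736446e-02]), 'qd': array([ 4.38785075e-04,  2.30532767e-03, -1.34015200e-03, -1.13058803e-03,
        1.81682117e-04, -7.13905071e-05]), 'effort': array([ 5.78091363e-05, -5.31660175e+01, -3.52916658e+01,  7.08660227e-02,
        2.12763663e-02, -1.44614484e-05]), 'eef_pos': array([ 222.15338361, -503.13274823,  404.66351459]), 'eef_rot': array([3.14156512e+00, 1.64506210e-05, 4.15780621e-01]), 'wrist_force': array([-0.23106068,  0.5504928 , -0.16835389]), 'moment': array([-0.0211894 , -0.02182192, -0.00952668]), 'finger_force': 0.0, 'finger_gap': 94.39224849324444}
```

View pics/scene1.png

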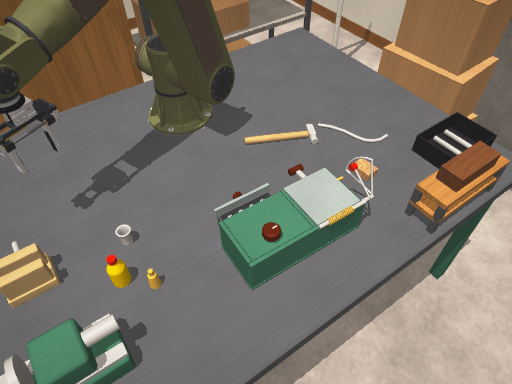

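View pics/top1.png

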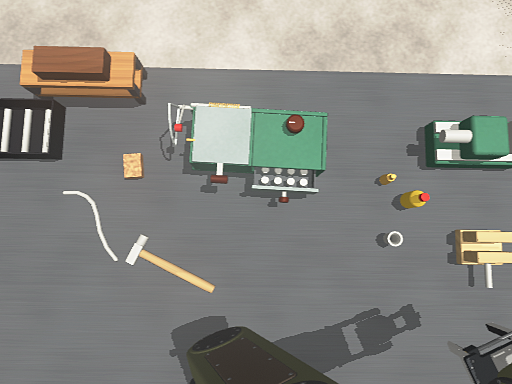

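The pictures agree: the headstock is nearly axis-aligned, with the grip at top (219,180), the tray knob at (284,198), the bead at (179,127) and the tray pulled out. Next I'll refine the positions.

```bash
cat > m.py <<'E'
from h import *
import sys
def get(n,boxuv=None):
    z=np.load(f"{n}.npz");return z["p"].astype(int),z["d"]
def report():
  for n,gb,kb in(("top",(205,170,235,190),(275,190,293,206)),("scene",(285,162,306,177),(228,188,246,204))):
    p,d=get(n);R,G,B=p[...,0],p[...,1],p[...,2]
    brown=(R>1.7*G)&(R>40)&(R<150)
    red=(R>150)&(G<60)&(B<60)
    for nm,m,b in(("grip",brown,gb),("knob",brown,kb),("bead",red,(165,115,190,140) if n=="top" else (340,155,375,180))):
        mm=np.zeros_like(m);mm[b[1]:b[3],b[0]:b[2]]=m[b[1]:b[3],b[0]:b[2]]
        P=maskpts(n,mm,d)
        if len(P):print(n,nm,len(P),np.round(np.median(P,0),1),np.round(np.percentile(P,4,axis=0)),np.round(np.percentile(P,96,axis=0)))
    r,c=np.nonzero(d>0);P=world(n,np.c_[c,r],d[r,c])
    a=P[(P[:,2]>110)&(P[:,2]<140)&(P[:,0]>560)&(P[:,0]<830)&(abs(P[:,1])<230)]
    col=p[r,c][(P[:,2]>110)&(P[:,2]<140)&(P[:,0]>560)&(P[:,0]<830)&(abs(P[:,1])<230)]
    grey=(abs(col[:,0]-col[:,1])<25)&(col[:,1]>110)
    cv=a[grey&(a[:,0]>620)];green=a[(col[:,1]>1.5*col[:,0])&(a[:,2]<126)]
    for nm,q in(("cover",cv),("green",green)):
        print(n,nm,len(q),cv2.minAreaRect(q[:,:2].astype(np.float32)),np.round(np.median(q[:,2]),1))
    t=P[(P[:,2]>97)&(P[:,2]<110)&(P[:,0]>520)&(P[:,0]<600)&(P[:,1]>-190)&(P[:,1]<10)]
    if len(t)>5:print(n,"panel top",len(t),np.polyfit(t[:,1],t[:,0],1),t[:,0].min(),t[:,0].max(),t[:,1].min(),t[:,1].max())
report()
E
python3 m.py
```

```text
top grip 4 [594.1  79.6 134.2] [589.  70. 134.] [599.  96. 135.]
top knob 34 [543.1 -84.3  90. ] [538. -94.  87.] [549. -75.  92.]
top cover 3478 ((706.94287109375, 58.82398986816406), (306.77154541015625, 176.6259307861328), 85.72284698486328) 130.7
top green 3850 ((705.32666015625, -14.21966552734375), (361.883056640625, 158.7372589111328), 88.12010955810547) 122.1
top panel top 266 [3.76513308e-02 5.74069953e+02] 564.2914887993044 578.8162605403056 -173.35119049796816 4.67801858700922
scene grip 85 [594.6  85.5 133.8] [585.  69. 124.] [600. 110. 137.]
scene knob 32 [544.2 -85.7  90.2] [539. -95.  85.] [549. -74.  94.]
scene bead 50 [714.9 188.2 183.9] [706. 184. 172.] [722. 199. 189.]
scene cover 2567 ((704.9363403320312, 23.360244750976562), (377.41973876953125, 174.7892608642578), 87.07919311523438) 131.7
scene green 3805 ((708.3294067382812, -12.254547119140625), (365.820068359375, 159.7479248046875), 87.74845123291016) 122.7
scene panel top 280 [3.8094042e-02 5.7643770e+02] 562.4601698069304 581.6102007923511 -173.98164458551383 4.075019380316462
```

```bash
python3 -m creep '{"slide":[[3.3,4.9,0],[3.3,4.9,0],[3.3,4.9,0],[3.3,4.9,0],[3.3,4.9,0],[3.3,4.9,0],[3.3,4.9,0],[3.3,4.9,0]],"turn":[-0.057,-0.057,-0.057,-0.057,-0.057,-0.057,-0.057,-0.055],"claw":[0,0,0,0,0,0,0,0]}' 20
```

```text
clock: 2.5
eef_pos: [486.9, -109.3, 404.9]
eef_rot: [3.141, -0.001, -0.04]
wrist_force: [0.3, -0.4, 0.8]
finger_gap: 17.4
finger_force: 0.0
```

```bash
python3 -m creep '{"slide":[[1.0,2.6,-3],[0,0,-4],[0,0,-4],[0,0,-3],[0,0,0]],"turn":[0,0,0,0,0],"claw":[0,0,0,0,0]}' && python3 -m creep '{"slide":[[1.5,0,0],[1.5,-0.1,0],[1.0,0,0],[1.0,-0.1,0],[0.5,0,0],[0,0,0]],"turn":[0,0,0,0,0,0],"claw":[0,0,0,0,0,0]}'
```

```text
clock: 3.12
eef_pos: [495.8, -85.0, 263.2]
eef_rot: [-3.141, 0.004, -0.038]
wrist_force: [-0.2, 0.4, 1.7]
finger_gap: 0.1
finger_force: 0.0
clock: 3.88
eef_pos: [551.3, -87.1, 264.7]
eef_rot: [3.142, -0.0, -0.038]
wrist_force: [0.1, -0.2, -0.6]
finger_gap: 0.5
finger_force: 0.0
```

Run:
```python
from h import *
for n in("scene","top"):
    p,d=manip.camera(n)
    np.savez(f"{n}.npz",p=p,d=d)
    c=p[130:260,180:330] if n=="scene" else p[90:220,200:350]
    cv2.imwrite(f"pics/{n}2.png",cv2.resize(c[:,:,::-1],None,fx=4,fy=4,interpolation=2))
```

```text
(no output)
```

View pics/scene2.png

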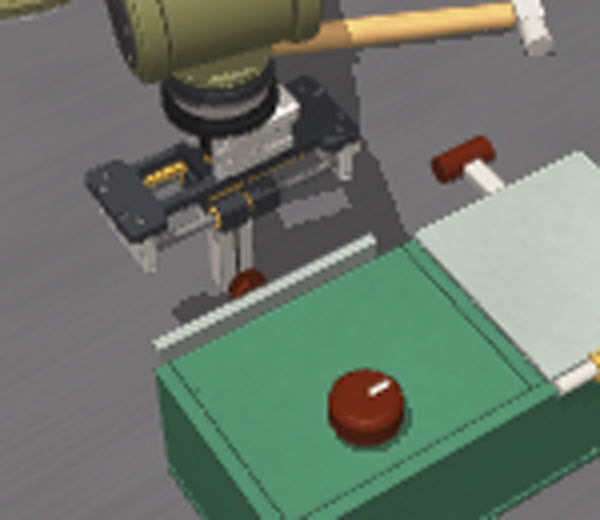

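The picture shows the closed fingertips behind the tray knob at crop (245,280). The tray has moved in and the panel gap is narrow, so I'll keep pushing, slowly near the end.

```bash
python3 -m creep '{"slide":[[1,0,0],[0.7,0,0],[0.2,0,0],[0.2,0,0]],"turn":[0,0,0,0],"claw":[0,0,0,0]}'; python3 -m creep '{"slide":[[0.2,0,0],[0.2,0,0]],"turn":[0,0],"claw":[0,0]}';  python3 -m creep '{"slide":[[0.2,0,0],[0,0,0]],"turn":[0,0],"claw":[0,0]}'
```

```text
clock: 4.47
eef_pos: [572.3, -87.1, 264.5]
eef_rot: [3.142, 0.0, -0.038]
wrist_force: [-1.9, -1.6, -0.3]
finger_gap: 0.4
finger_force: 1.0
clock: 4.72
eef_pos: [575.4, -87.2, 264.5]
eef_rot: [-3.141, 0.005, -0.038]
wrist_force: [-26.4, -1.6, 15.2]
finger_gap: 0.6
finger_force: 13.1
clock: 4.97
eef_pos: [576.4, -87.3, 264.6]
eef_rot: [-3.141, 0.01, -0.038]
wrist_force: [-34.8, -0.7, 20.4]
finger_gap: 0.6
finger_force: 17.5
```

```bash
python3 -m creep '{"slide":[[-1.5,0,0],[-4,0,1],[-2,2,4.5],[0,4,4.5],[0,5.5,2],[0,5,0],[0,0,0]],"turn":[0,0,0,0,0,0,0],"claw":[0,0,0,1,1,1,1]}'
python3 - <<'E'
from h import *
for n in("scene","top"):
    p,d=manip.camera(n)
    np.savez(f"{n}.npz",p=p,d=d)
    c=p[130:260,180:330] if n=="scene" else p[90:220,160:350]
    cv2.imwrite(f"pics/{n}3.png",cv2.resize(c[:,:,::-1],None,fx=4,fy=4,interpolation=2))
E
python3 m.py
```

```text
clock: 5.85
eef_pos: [502.9, 80.5, 385.1]
eef_rot: [-3.141, -0.001, -0.034]
wrist_force: [-0.4, -0.9, -0.2]
finger_gap: 37.0
finger_force: 0.0
top grip 7 [588.6  99.3 135.3] [588.  71. 131.] [591. 106. 137.]
top cover 3486 ((707.0725708007812, 38.57444763183594), (344.2979431152344, 176.7886962890625), 87.72950744628906) 130.7
top green 3864 ((706.3485717773438, -14.080947875976562), (360.9744873046875, 159.61306762695312), 87.86811065673828) 122.2
scene grip 86 [594.1  84.9 134.2] [585.  70. 124.] [602. 110. 138.]
scene knob 2 [586.2 -85.4  92.3] [585. -86.  92.] [587. -84.  92.]
scene bead 49 [715.  188.1 184.3] [706. 184. 172.] [722. 199. 189.]
scene cover 2570 ((706.415771484375, 54.8883056640625), (313.8148498535156, 174.38023376464844), 87.52055358886719) 131.6
scene green 3846 ((707.7845458984375, -10.694778442382812), (369.1164855957031, 161.34107971191406), 87.85902404785156) 122.6
```

View pics/scene3.png

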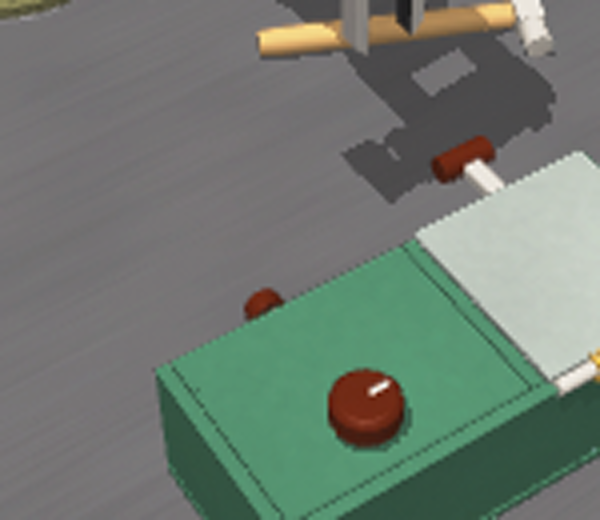

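The tray is home: the panel is flush with the casing and only its knob shows, at crop (263,303). Now I'll move over the grip and down around its ends.

```bash
python3 -m creep '{"slide":[[4.5,0.8,0],[4.2,0,0],[0,0,0],[0,0,-3],[0,0,-3],[0,0,-2],[0,0,0]],"turn":[0,0,0,0,0,0,0],"claw":[1,1,1,1,1,1,1]}'
python3 - <<'E'
from h import *
ims=[]
for n in("scene","top"):
    p,d=manip.camera(n)
    np.savez(f"{n}.npz",p=p,d=d)
    c=p[100:230,260:410] if n=="scene" else p[90:220,160:310]
    ims.append(cv2.resize(c[:,:,::-1],None,fx=2.6,fy=3.4,interpolation=2))
cv2.imwrite("pics/b4.png",np.hstack(ims))
E
```

```text
clock: 6.82
eef_pos: [589.5, 84.9, 303.6]
eef_rot: [3.141, 0.003, -0.039]
wrist_force: [-0.1, -0.0, 0.5]
finger_gap: 93.9
finger_force: 0.0
```

View pics/b4.png

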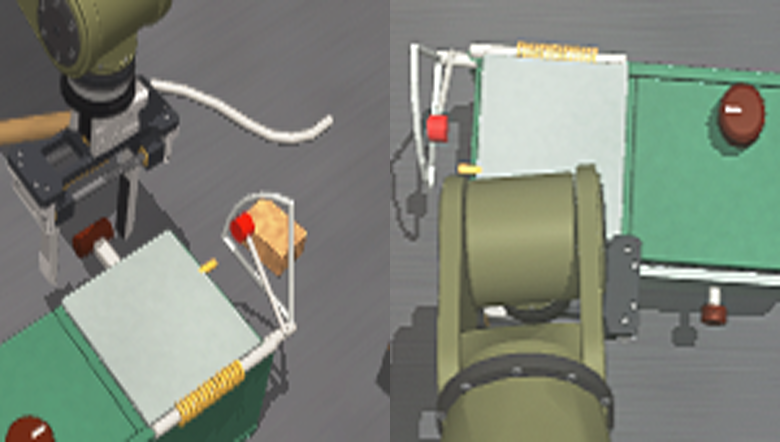

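The fingers straddle the grip (left picture, grip at (92,237)), with the pointer at (208,265) and the bead at (242,228). Now I'll close.

```bash
python3 -m creep '{"slide":[[0,0.3,0.1],[0,0,0],[0,0,0],[0,0,0],[0,0,0],[0,0,0]],"turn":[0,0,0,0,0,0],"claw":[0,0,0,0,0,0]}' 50
```

```text
clock: 7.68
eef_pos: [590.1, 90.2, 305.7]
eef_rot: [-3.138, -0.0, -0.038]
wrist_force: [1.9, 13.2, -2.1]
finger_gap: 43.8
finger_force: 50.0
```

Run:
```python
from h import *
# marker angle from the known geometry: hinge at 75 behind C, z122; bead
psi=-0.038;ex=np.array([np.cos(psi),np.sin(psi)])
for C in([706.5,-5.],[707.3,-5.]):
  z=np.load("scene.npz");p=z["p"].astype(int)
  m=(p[...,0]>150)&(p[...,1]<60)&(p[...,2]<60);m[:,:340]=0;m[:155]=0;m[180:]=0;m[:,375:]=0
  P=maskpts("scene",m,z["d"]);rel=(P[:,:2]-C)@ex
  P=P[P[:,2]>150]; rel=(P[:,:2]-C)@ex
  print(len(P),P.min(0),P.max(0),rel.min(),rel.max())
  # circle radius 10 fit in the plane: centre on 95 circle (pointer offset 6)
  from scipy.optimize import least_squares
  r0=np.hypot(95,6);a0=np.arctan2(6,95)
  cen=lambda t:np.array([75-r0*np.cos(t+a0),122+r0*np.sin(t+a0)])
  # bead centre projected to pixel vs mask centroid
  c=manip.calibration("scene");K=c["intrinsics"];T=np.linalg.inv(c["pose"])
  uv=np.argwhere(m)[:,::-1].mean(0)
  for t in np.arange(.45,.9,.05):
    q=cen(t);ey=np.array([-ex[1],ex[0]]);X=np.r_[C+ex*q[0]+ey*197,q[1]]
    x=T[:3,:3]@X+T[:3,3];px=[K[0,0]*x[0]/-x[2]+K[0,2],K[1,1]*-x[1]/-x[2]+K[1,2]]
    print(round(t,2),np.round(X,1),np.round(px,1),np.round(uv,1))
```

```text
49 [704.18558951 183.20913592 171.49288661] [722.25920392 201.12814262 191.02676364] -9.558044195133391 8.18657438154029
0.45 [706.1 192.2 168.7] [350.4 167.9] [352.8 166.4]
0.5 [708.5 192.1 172.8] [351.2 167.3] [352.8 166.4]
0.55 [711.1 192.  176.8] [352.1 166.9] [352.8 166.4]
0.6 [714.  191.9 180.6] [353.  166.5] [352.8 166.4]
0.65 [717.  191.7 184.3] [354.  166.2] [352.8 166.4]
0.7 [720.2 191.6 187.8] [355.1 166. ] [352.8 166.4]
0.75 [723.6 191.5 191.1] [356.1 165.9] [352.8 166.4]
0.8 [727.1 191.4 194.3] [357.2 165.8] [352.8 166.4]
0.85 [730.8 191.2 197.3] [358.4 165.8] [352.8 166.4]
49 [704.18558951 183.20913592 171.49288661] [722.25920392 201.12814262 191.02676364] -10.357466664634533 7.387151912039147
0.45 [706.9 192.2 168.7] [350.6 168. ] [352.8 166.4]
0.5 [709.3 192.1 172.8] [351.4 167.5] [352.8 166.4]
0.55 [711.9 192.  176.8] [352.3 167.1] [352.8 166.4]
0.6 [714.8 191.9 180.6] [353.2 166.7] [352.8 166.4]
0.65 [717.8 191.7 184.3] [354.2 166.4] [352.8 166.4]
0.7 [721.  191.6 187.8] [355.3 166.2] [352.8 166.4]
0.75 [724.4 191.5 191.1] [356.3 166. ] [352.8 166.4]
0.8 [727.9 191.4 194.3] [357.4 166. ] [352.8 166.4]
0.85 [731.6 191.2 197.3] [358.6 166. ] [352.8 166.4]
```

```bash
python3 -m creep '{"slide":[[0.03,0.15,0.97],[0.1,0,0.97],[0.32,0,1.92],[0.51,0,1.88],[0.7,0,1.82],[0.42,0,0.89],[0,0,0],[0,0,0]],"turn":[0,0,0,0,0,0,0,0],"claw":[0,0,0,0,0,0,0,0]}' 60
cat > a.py <<'E'
from h import *
import sys
from scipy.optimize import least_squares
ims=[]
psi=-0.038;ex=np.array([np.cos(psi),np.sin(psi)]);ey=np.array([-ex[1],ex[0]]);C=np.array([706.8,-5.])
for n in("scene","top"):
    p,d=manip.camera(n);np.savez(f"{n}.npz",p=p,d=d)
    r,c=np.nonzero(d>0);P=world(n,np.c_[c,r],d[r,c]);col=p[r,c].astype(int)
    L=np.c_[(P[:,:2]-C)@ex,(P[:,:2]-C)@ey,P[:,2]]
    # cover plate: grey points in bay, above casing
    g=(abs(col[:,0]-col[:,1])<25)&(col[:,1]>110)&(L[:,0]>-60)&(L[:,0]<60)&(L[:,1]>25)&(L[:,1]<150)&(L[:,2]>128)&(L[:,2]<260)
    if g.sum()>50:
        q=L[g];k=np.polyfit(q[:,0],q[:,2],1)
        for _ in range(3):
            e=abs(np.polyval(k,q[:,0])-q[:,2])<4;k=np.polyfit(q[e,0],q[e,2],1)
        print(n,"cover angle",-np.arctan(k[0]),e.sum())
    red=(col[:,0]>130)&(col[:,1]<.45*col[:,0])&(col[:,2]<.45*col[:,0])&(L[:,1]>170)&(L[:,1]<225)&(L[:,2]>140)&(L[:,2]<230)
    yel=(col[:,0]>110)&(col[:,1]>.5*col[:,0])&(col[:,2]<.5*col[:,0])&(L[:,1]>155)&(L[:,1]<200)&(L[:,2]>125)&(L[:,2]<230)
    for nm,m in(("bead",red),("pin",yel)):
        if m.sum():
            q=L[m];print(n,nm,m.sum(),"px",c[m].mean().round(1),r[m].mean().round(1),"med",np.median(q,0).round(1),"lo",np.percentile(q,5,axis=0).round(),"hi",np.percentile(q,95,axis=0).round())
    c=p[130:210,310:390] if n=="scene" else p[90:170,150:230]
    ims.append(cv2.resize(c[:,:,::-1],None,fx=5,fy=5,interpolation=cv2.INTER_CUBIC))
cv2.imwrite(f"pics/{sys.argv[1]}.png",np.hstack(ims))
E
python3 a.py c5
```

```text
clock: 8.68
eef_pos: [610.9, 90.2, 389.1]
eef_rot: [3.141, 0.001, -0.038]
wrist_force: [2.5, -3.2, -10.2]
finger_gap: 43.3
finger_force: 60.0
scene cover angle 0.43135221397040246 1946
scene bead 52 px 352.8 166.4 med [  0.7 193.3 183.4] lo [ -9. 189. 173.] hi [  8. 204. 189.]
scene pin 15 px 344.5 170.6 med [ -7.2 174.5 171.1] lo [-11. 166. 169.] hi [ -4. 184. 174.]
top cover angle 0.4341239289337038 398
```

View pics/c5.png

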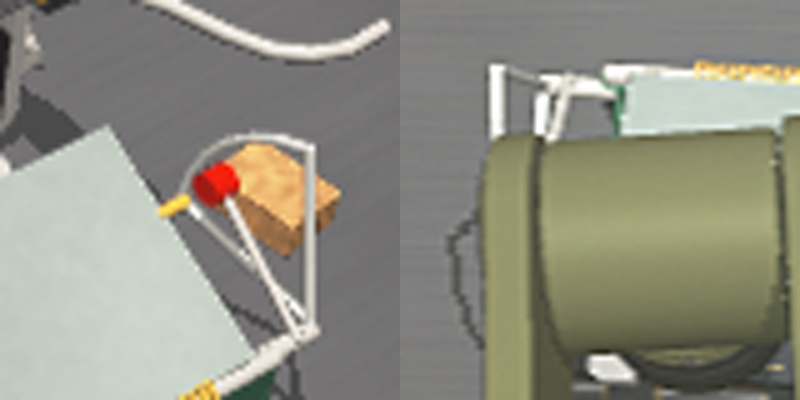

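The left picture shows the pin at (174,206), still below and in front of the red bead at (213,186). The cover angle is about 0.435. I'll estimate the marker angle by fitting the bead cylinder.

```bash
cat > b.py <<'E'
from h import *
from scipy.optimize import minimize
psi=-0.038;ex=np.array([np.cos(psi),np.sin(psi)]);ey=np.array([-ex[1],ex[0]]);C=np.array([706.8,-5.])
z=np.load("scene.npz");p=z["p"].astype(int);d=z["d"]
cal=manip.calibration("scene");K=cal["intrinsics"];T=np.linalg.inv(cal["pose"])
def proj(L):
    X=np.c_[C+np.outer(L[:,0],ex)+np.outer(L[:,1],ey),L[:,2]]@T[:3,:3].T+T[:3,3]
    return np.c_[K[0,0]*X[:,0]/-X[:,2]+K[0,2],-K[1,1]*X[:,1]/-X[:,2]+K[1,2]]
S=8
def render(cx,cz,r,y0,y1,box):
    a=np.linspace(0,2*np.pi,48);o=[]
    for y in(y0,y1):o.append(np.c_[cx+r*np.cos(a),0*a+y,cz+r*np.sin(a)])
    uv=proj(np.vstack(o));h=cv2.convexHull((((uv-box[:2]+.5)*S)).astype(np.float32)).astype(np.int32)
    m=np.zeros(((box[3]-box[1])*S,(box[2]-box[0])*S),np.float32);cv2.fillConvexPoly(m,h,1)
    return cv2.resize(m,None,fx=1/S,fy=1/S,interpolation=cv2.INTER_AREA)
r0=np.hypot(95,6);a0=np.arctan2(6,95)
cen=lambda t:(75-r0*np.cos(t+a0),122+r0*np.sin(t+a0))
box=np.array([335,150,375,185]);sub=p[150:185,335:375]
R,G,B=sub[...,0],sub[...,1],sub[...,2]
redf=np.clip((R-1.9*G)/150.,0,1)   # soft redness
red=((R>120)&(G<.45*R)&(B<.45*R)).astype(np.float32)
# free fit: angle and y ; depth as extra check
r,c=np.nonzero((red>0)&(d[150:185,335:375]>0));P=world("scene",np.c_[c+335,r+150],d[150:185,335:375][r,c])
L=np.c_[(P[:,:2]-C)@ex,(P[:,:2]-C)@ey,P[:,2]]
ang=lambda x,zz:np.arctan2(zz-122,75-x)-a0
y=np.percentile(L[:,1],8)
f=L[L[:,1]<y+4];print("face",len(f),f.mean(0),"angle",ang(f[:,0].mean(),f[:,2].mean()),np.ptp(f,axis=0))
best=minimize(lambda v:((render(v[0],v[1],10,v[2],v[2]+16,box)-red)**2).sum()+ .02*(v[2]-y)**2,[0,182,y],method="Nelder-Mead",options=dict(initial_simplex=[[0,182,y],[4,182,y],[0,186,y],[0,182,y+3]]))
print("render",best.x,best.fun,"angle",ang(*best.x[:2]),"rad",np.hypot(75-best.x[0],best.x[1]-122))
for t in(np.arange(.45,.86,.025)):
    e=min((((render(*cen(t),10,yy,yy+16,box)-red)**2).sum(),yy) for yy in np.arange(184,198,.5));print(round(t,3),e)
print("ray resid: bead fit by depth", )
E
python3 b.py
```

```text
face 26 [ -0.98584274 190.58595023 180.37445728] angle 0.5919912541573755 [17.6529118   6.27771523 18.57671318]
render [ -1.81999421 180.30170856 189.2130438 ] 5.00341796875752 angle 0.5861236038476278 rad 96.43858527911691
0.45 (np.float32(6.119873), np.float64(197.5))
0.475 (np.float32(5.3098145), np.float64(196.5))
0.5 (np.float32(5.5410156), np.float64(195.0))
0.525 (np.float32(5.6401367), np.float64(194.0))
0.55 (np.float32(5.7805176), np.float64(192.0))
0.575 (np.float32(6.3464355), np.float64(190.5))
0.6 (np.float32(6.911133), np.float64(188.5))
0.625 (np.float32(7.930176), np.float64(187.0))
0.65 (np.float32(9.423096), np.float64(185.5))
0.675 (np.float32(11.693848), np.float64(184.0))
0.7 (np.float32(17.273193), np.float64(184.0))
0.725 (np.float32(24.569824), np.float64(184.0))
0.75 (np.float32(32.93164), np.float64(184.0))
0.775 (np.float32(41.18042), np.float64(184.0))
0.8 (np.float32(49.835693), np.float64(184.0))
0.825 (np.float32(58.878418), np.float64(184.0))
0.85 (np.float32(67.13257), np.float64(184.0))
ray resid: bead fit by depth
```

```bash
python3 -m creep '{"slide":[[0.48,0,0.86],[0.5,-0.05,0.82],[0.5,0,0.8],[0,0,0],[0,0,0]],"turn":[0,0,0,0,0],"claw":[0,0,0,0,0]}'; python3 a.py c6; python3 b.py|head -2
```

```text
clock: 9.4
eef_pos: [626.0, 89.6, 415.0]
eef_rot: [3.141, 0.0, -0.038]
wrist_force: [3.3, -5.0, -12.7]
finger_gap: 43.7
finger_force: 60.0
scene cover angle 0.5794612774702821 1970
scene bead 48 px 353.1 166.2 med [  1.4 195.4 184.1] lo [ -7. 188. 176.] hi [  7. 204. 188.]
scene pin 16 px 347.5 169.1 med [  1.2 176.2 183.4] lo [ -4. 167. 182.] hi [  4. 183. 185.]
top cover angle 0.5767336473037696 154
face 22 [-7.35105686e-02  1.90094650e+02  1.82223095e+02] angle 0.6129997587864089 [18.60677101  4.19751826 17.57932769]
render [ -2.59383352 178.53355862 190.55065534] 8.585976091550139 angle 0.5665787130074129 rad 96.00440745617453
```

View pics/c6.png

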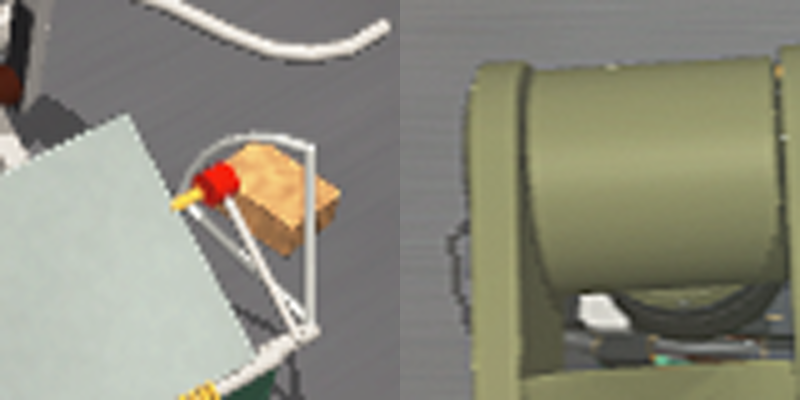

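The pin at (187,200) now points straight at the bead at (217,185), without touching it. I'll refine using several depth frames.

```bash
cat > s.py <<'E'
from h import *
from scipy.optimize import least_squares
psi=-0.038;ex=np.array([np.cos(psi),np.sin(psi)]);ey=np.array([-ex[1],ex[0]]);C=np.array([706.8,-5.])
ca=manip.calibration("scene")
r0=np.hypot(95,6);a0=np.arctan2(6,95)
pts={"bead":[],"pin":[],"green":[],"cov":[]}
for _ in range(8):
    p,d=manip.camera("scene");r,c=np.nonzero(d>0);P=world("scene",np.c_[c,r],d[r,c]);col=p[r,c].astype(int)
    L=np.c_[(P[:,:2]-C)@ex,(P[:,:2]-C)@ey,P[:,2]];R,G,B=col.T
    pts["bead"].append(L[(R>130)&(G<.3*R)&(B<.3*R)&(L[:,1]>180)&(L[:,1]<215)&(L[:,2]>150)&(L[:,2]<210)])
    pts["pin"].append(L[(R>150)&(G>.55*R)&(B<.45*R)&(L[:,1]>164)&(L[:,1]<186)&(L[:,2]>135)&(L[:,2]<210)])
    pts["green"].append(L[(G>1.5*R)&(abs(L[:,2]-122)<5)&(L[:,1]<-5)&(L[:,1]>-170)&(abs(L[:,0])<70)])
    pts["cov"].append(L[(abs(R-G)<25)&(G>110)&(abs(L[:,0])<58)&(L[:,1]>25)&(L[:,1]<150)&(L[:,2]>128)&(L[:,2]<240)])
pts={k:np.vstack(v) for k,v in pts.items()}
def sdf(v,L,rad,h):
    t,y0=v;cx,cz=75-r0*np.cos(t+a0),122+r0*np.sin(t+a0)
    dr=np.hypot(L[:,0]-cx,L[:,2]-cz)-rad;dy=abs(L[:,1]-y0-h/2)-h/2
    return np.where((dr>0)&(dy>0),np.hypot(dr,dy),np.maximum(dr,dy))
b=least_squares(sdf,[.55,189],args=(pts["bead"],10,16),loss="soft_l1")
q=pts["pin"];b2=least_squares(lambda t:sdf([t[0],150],q,4,34+10),[.55],args=(),loss="soft_l1")
print("bead",b.x,len(pts["bead"]),np.abs(b.fun).mean(),"pin",b2.x,len(q),np.abs(b2.fun).mean(),q.max(0))
for k in("green","cov"):
    g=pts[k];A=np.c_[g[:,:2],np.ones(len(g))]
    s=np.ones(len(g),bool)
    for _ in range(4):
        x=np.linalg.lstsq(A[s],g[s,2],rcond=None)[0];s=abs(A@x-g[:,2])<4
    print(k,x,-np.arctan(x[0]),s.sum(), "height at hinge",x@[75,85,1])
print({k:np.round(v,3) for k,v in manip.read_state().items() if k in("clock","eef_pos","wrist_force")})
E
python3 s.py
```

```text
bead [  0.56433286 190.24802189] 375 0.9791228934131985 pin [0.65507738] 108 1.2889692776150492 [  4.897803   185.64180271 186.40971982]
green [-2.04099464e-03  2.23596866e-04  1.22862578e+02] 0.002040991801902548 19554 height at hinge 122.72850881409803
cov [-6.54299780e-01  5.72715891e-04  1.82635263e+02] 0.5793919768560271 15426 height at hinge 133.6114600660626
{'clock': np.float64(9.9), 'eef_pos': array([625.978,  89.623, 414.974]), 'wrist_force': array([  2.687,  -5.021, -12.365])}
```

```bash
cat > e.py <<'E'
from h import *
from scipy.optimize import least_squares
psi=-0.038;ex=np.array([np.cos(psi),np.sin(psi)]);ey=np.array([-ex[1],ex[0]]);C=np.array([706.8,-5.])
r0=np.hypot(95,6);a0=np.arctan2(6,95)
Lb=[];Lp=[]
for _ in range(6):
    p,d=manip.camera("scene");R,G,B=[p[...,i].astype(int) for i in range(3)]
    box=np.zeros(d.shape,bool);box[150:185,335:372]=1
    red=(box&(R>120)&(G<.35*R)&(B<.35*R)).astype(np.uint8)
    er=cv2.erode(red,np.ones((3,3),np.uint8))>0
    P=maskpts("scene",er,d);Lb.append(np.c_[(P[:,:2]-C)@ex,(P[:,:2]-C)@ey,P[:,2]-.8])
n,k=red.sum(),er.sum();L=np.vstack(Lb)
def sdf(v,L,rad,h):
    t,y0,dr0=v;cx,cz=75-(r0+dr0)*np.cos(t+a0),122+(r0+dr0)*np.sin(t+a0)
    dr=np.hypot(L[:,0]-cx,L[:,2]-cz)-rad;dy=abs(L[:,1]-y0-h/2)-h/2
    return np.where((dr>0)&(dy>0),np.hypot(dr,dy),np.maximum(dr,dy))
for w in(10,1e-1):
  f=lambda v:np.r_[sdf(v,L,10,16),w*np.sqrt(len(L))*v[2]]
  b=least_squares(f,[.58,190,0],loss="soft_l1",diff_step=1e-4);print(w,n,k,b.x,np.abs(b.fun).mean())
M=np.mean([l for l in Lb],0) if len({len(l) for l in Lb})==1 else L
print(np.round(M,1),[len(l) for l in Lb])
E
python3 e.py
```

```text
10 47 17 [ 5.54464971e-01  1.90603418e+02 -7.16915157e-05] 1.186367825243437
0.1 47 17 [  0.55474111 190.60041187  -0.2227908 ] 1.1855349598160012
[[ -2.  200.6 186.2]
 [ -1.2 192.2 187.6]
 [ -0.3 195.3 186.6]
 [  1.6 197.  187.3]
 [  1.7 201.1 185.1]
 [ -2.2 190.3 183.9]
 [  0.7 190.8 186.1]
 [  2.4 192.8 186.4]
 [  2.4 197.  184.1]
 [  3.9 199.4 184. ]
 [  2.1 190.1 183.7]
 [  4.6 191.2 185.2]
 [  5.2 194.5 183.9]
 [  5.4 198.4 182. ]
 [  2.2 191.  179.5]
 [  5.5 191.  182.3]
 [  4.  189.8 177.7]] [17, 17, 17, 17, 17, 17]
```

```bash
cat > t.py <<'E'
from h import *
from scipy.optimize import minimize
psi=-0.038;ex=np.array([np.cos(psi),np.sin(psi)]);ey=np.array([-ex[1],ex[0]]);C=np.array([706.8,-5.])
r0=np.hypot(95,6);a0=np.arctan2(6,95);S=8
def run(n,box,pbox):
    p=cv2.imread(f"pics/{n}1.png")[:,:,::-1].astype(int)
    cal=manip.calibration(n);K=cal["intrinsics"];T=np.linalg.inv(cal["pose"])
    def proj(L):
        X=np.c_[C+np.outer(L[:,0],ex)+np.outer(L[:,1],ey),L[:,2]]@T[:3,:3].T+T[:3,3]
        return np.c_[K[0,0]*X[:,0]/-X[:,2]+K[0,2],-K[1,1]*X[:,1]/-X[:,2]+K[1,2]]
    def ren(t,rad,y0,y1,b,off=(0,0)):
        a=np.linspace(0,2*np.pi,48);cx,cz=75-r0*np.cos(t+a0),122+r0*np.sin(t+a0)
        L=np.vstack([np.c_[cx+rad*np.cos(a),0*a+y,cz+rad*np.sin(a)] for y in(y0,y1)])
        h=cv2.convexHull(((proj(L)+off-b[:2]+.5)*S).astype(np.float32)).astype(np.int32)
        m=np.zeros(((b[3]-b[1])*S,(b[2]-b[0])*S),np.float32);cv2.fillConvexPoly(m,h,1)
        return cv2.resize(m,None,fx=1/S,fy=1/S,interpolation=cv2.INTER_AREA)
    cut=lambda b:p[b[1]:b[3],b[0]:b[2]]
    q=cut(box);sat=np.clip((q[...,0]-q[...,1:].max(-1))/150.,0,1)
    q2=cut(pbox);yel=np.clip((np.minimum(q2[...,0],q2[...,1])-q2[...,2]-20)/90.,0,1)
    cen=lambda m:np.array([(m.sum(0)@np.arange(m.shape[1])),(m.sum(1)@np.arange(m.shape[0]))])/m.sum()
    pin_m=cen(yel)+pbox[:2];print(n,"red area",sat.sum(),cen(sat)+box[:2],"pin area",yel.sum(),pin_m)
    for y1 in(183,):
        pr=proj(np.array([[75-95,y,128] for y in(162,172,182)]));print(" pin shut expected",pr.round(1).tolist())
    for t in np.arange(.45,.76,.05):
        m=ren(t,10,190,206,box);print(" ",round(t,2),(cen(m)+box[:2]).round(2),m.sum().round(1))
run("top",np.array([165,112,195,142]),np.array([180,130,198,148]))
run("scene",np.array([338,152,370,184]),np.array([325,170,350,190]))
E
python3 t.py
```

```text
top red area 58.29333333333334 [178.50663312 127.67280421] pin area 18.444444444444443 [190.12771084 139.3253012 ]
 pin shut expected [[194.1, 140.0], [190.3, 139.7], [186.5, 139.5]]
  0.45 [177.84 130.44] 61.8
  0.5 [177.61 129.01] 62.8
  0.55 [177.39 127.59] 63.7
  0.6 [177.18 126.05] 64.4
  0.65 [176.98 124.43] 64.7
  0.7 [176.8 122.8] 64.9
  0.75 [176.64 121.05] 65.3
scene red area 145.63333333333333 [358.18869306 167.76690318] pin area 14.611111111111109 [339.62129278 177.91406844]
 pin shut expected [[335.9, 180.3], [338.6, 178.9], [341.2, 177.5]]
  0.45 [350.72 167.77] 60.6
  0.5 [351.57 167.27] 60.8
  0.55 [352.46 166.79] 61.2
  0.6 [353.41 166.44] 61.9
  0.65 [354.4  166.15] 62.4
  0.7 [355.43 165.94] 62.9
  0.75 [356.49 165.79] 63.4
```

Fits relative to the pin put the marker near 0.55, and the cover is at 0.578, so I'll lower it slightly.

```bash
python3 -m creep '{"slide":[[-0.15,0.02,-0.22],[-0.15,0,-0.22],[0,0,0],[0,0,0]],"turn":[0,0,0,0],"claw":[0,0,0,0]}'; python3 s.py; python3 a.py c7; python3 e.py | head -1
```

```text
clock: 10.7
eef_pos: [623.1, 89.7, 411.6]
eef_rot: [3.141, -0.003, -0.039]
wrist_force: [4.0, -5.8, -9.4]
finger_gap: 43.3
finger_force: 60.0
bead [  0.56610543 190.56133344] 373 1.010745908925122 pin [0.56652679] 91 1.1608882696430065 [  2.31196974 184.88701277 185.33968104]
green [-2.35884477e-03  3.05654834e-04  1.22861367e+02] 0.002358840398862944 19568 height at hinge 122.71043412555282
cov [-6.24222698e-01  1.00386724e-03  1.80282867e+02] 0.5580401614264981 15419 height at hinge 133.55149345278005
{'clock': np.float64(11.1), 'eef_pos': array([623.121,  89.738, 411.58 ]), 'wrist_force': array([ 4.903, -6.57 , -9.014])}
scene cover angle 0.5581950455071999 1970
scene bead 48 px 353.1 166.2 med [  0.9 194.4 183.6] lo [ -8. 189. 176.] hi [  8. 205. 189.]
scene pin 17 px 347.0 169.4 med [ -0.6 176.2 181.5] lo [ -4. 165. 175.] hi [  2. 189. 184.]
top cover angle 0.5587116050337948 165
10 47 17 [5.54201241e-01 1.90829627e+02 2.21574246e-04] 1.1017065390375982
```

View pics/c7.png

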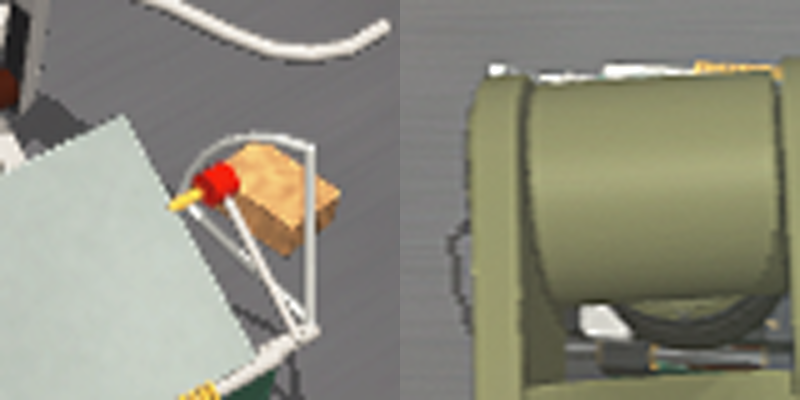

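The pin at (185,200) points at the middle of the bead's face at (215,185), and the bead hasn't moved. The cover is at 0.556 and the marker at about 0.555. I'll rest briefly, then hand in.

```bash
python3 -m creep '{"slide":[[0,0,0],[0,0,0],[0,0,0],[0,0,0]],"turn":[0,0,0,0],"claw":[0,0,0,0]}' && python3 -c "
from cell import manip
print(manip.sign_off())"
```

```text
clock: 12.0
eef_pos: [623.1, 89.7, 411.6]
eef_rot: [3.141, -0.003, -0.039]
wrist_force: [4.0, -5.8, -8.7]
finger_gap: 43.6
finger_force: 60.0
the job is handed in; nothing more can be done
None
```

I pushed the tray fully home first, then lifted the cover and handed in at 12.0 s with the arm still holding it at about 0.556 rad; the red bead's mark measures about 0.555 rad (individual estimates ranged 0.53–0.59), and I saw no sign that the bead or the loose things moved.

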